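# Lay out the sowing station on the potting table

## Task

Lay out the sowing station: put the flat square terracotta saucer in the middle of the black heat mat, and once it is there stand the larger square pot centrally in it. In the grey three-compartment tray, stand the smaller pot in the middle compartment, the glass jar beside it in the end compartment nearest the heat mat (so that it is between the two pots), and the metal tin in the other end compartment, each upright in the middle of its compartment. Never tip the jar over, leave the trowel and the spray bottle where they lie and the toggle switch as it is set.

Things in the scene. Friction and masses are not known exactly. Their poses are not given: they have to be found in the camera images.
- saucer: Flat square terracotta saucer, loose, 68 x 68 mm outside, 14 mm high, walls 4 mm thick, inside 60 x 60 mm, its floor 4 mm thick. Origin: centre of its underside; z up, x and y along its sides. About 90 g.
- pot_big: Larger square terracotta pot, loose, standing upright, open and hollow: height 68 mm; 66 x 66 mm outside over the upright collar, which is the top 20 mm; below it tapers to a 40 x 40 mm foot, which fits into the saucer in any yaw. Origin: centre of its underside; z up, x and y along its sides. About 220 g. Best gripped across the collar.
- pot_small: Smaller square terracotta pot, loose, standing upright, open and hollow: height 54 mm; 50 x 50 mm outside over the upright collar, which is the top 18 mm; below it tapers to a 34 x 34 mm foot. Origin: centre of its underside; z up, x and y along its sides. About 120 g.
- jar: Round screw-top clear glass jar with a black lid, loose, standing upright: body 54 mm across, 78 mm high in all. Origin: centre of its underside; z up. About 200 g. Grip it round the glass, about 40 mm above its underside.
- tin: Low round brass-coloured metal tin with its lid on, loose, standing upright: 60 mm across the lid (the top 14 mm), 58 mm below it, 50 mm high. Origin: centre of its underside; z up. About 100 g.
- mat: Heat mat: black square rubber mat lying on the bench, fixed, 140 x 140 mm and 3 mm thick, with a small cable nub on its far edge. It lies to the left or to the right of the tray. Origin: centre of its underside; z up, x and y along its sides.
- tray: Grey plastic tray, fixed, 88 mm (x) by 244 mm (y, roughly the robot's left-right), walls 16 mm high, 4 mm thick, floor 4 mm thick. Row of three compartments, each 80 (x) by 76 mm (y) inside, centred at tray y = +80, 0, -80 mm. Origin: centre of its underside; z up; +y end is the left end seen from the robot. Keep fingertips above the walls; most finger room is along its x.
- trowel: Bystander: bright orange hand trowel lying on the far side of the bench, 290 mm long. Not to be moved. Origin: between handle and blade, underside; x points to the blade's tip.
- sprayer: Bystander: white spray bottle with a green head, 193 mm tall, 72 mm across, standing at the right of the work. Not to be moved. Origin: centre of its underside.
- heat_switch (a joint): Bystander: small metal toggle switch of the heat mat, on a dark block at the left of the work; 0 rad = as set at the start, grows to 0.9 as it is flipped away from the robot. Not to be flipped.
Not all that is in view belongs to the job. What is shaped like the pot_big but green is not meant.

How it is judged:
By the outcome, as a careful person would: the job done as asked, in the order asked, and still so for the second after the job is handed in, with the robot touching nothing.
It also fails if it takes over 112 s, if anything falls off the work surface, if the arm or the gripper's body presses on something with over 40 N, if the wrist force passes 120 N, or if a joint passes its speed limit or range.

## Robot

A 6-joint arm with a two-finger parallel gripper is mounted at the origin on the work surface. World frame = base frame: x ahead of the robot, y to its left, z up, the work surface at z = 0. Lengths are in m, angles in rad, forces in N, time in s.
With the tool pointing down it reaches from about 0.275 to 0.725 m from the base axis. Payload 15.9 kg.
Tool frame: the origin (TCP) lies on the centre line of the jaws, within the pads' length; the fingertips stand 19 mm ahead of it and the grasp point (between the pads) is the TCP; z points along the fingers, x is the direction in which the jaws open and shut, and the axes are right-handed (so a half turn about z gives the same grasp; the last joint's range is limited). The gripper opens to 85 mm and grips with 20 to 120 N. Pads are 22 mm wide; open, the fingers measure 114 mm over their backs; the gripper's body (76 mm by 85 mm) begins 54 mm behind the grasp point. The pads swing forward as they close: fully open they stand 13 mm farther back than shut.
Start: joints at [1.256, 0.213, -0.034, 1.323, 0, 1.571], TCP at [0.155, 0.475, 0.25] pointing down, gripper open.
Joint ranges: [-2.98, 2.98], [-0.74, 1.72], [-1.14, 1.35], [-2.1, 2.04], [-1.57, 1.44], [-3.14, 3.14]. Speed limits (rad/s): [1.89, 1.89, 2.39, 2.57, 3.14, 3.14].

## Interface

Orientations are given as a 3x3 rotation matrix whose columns are the frame's x, y, z axes.
In Python, from station import env, capture gives the robot as it stands.
- The arm moves only by the tool servo_tool, never from a script. Its argument "moves" is a list of rows, each an object with "translation": the shift along the tool's x, y, z in m, a list of three; "twist": the turn about the tool's z in degrees. In form: [{"translation": [tx, ty, tz], "twist": twist}, ...]. A call has 1 to 10 rows; each row is the pose to reach, as a shift and turn from the pose measured when the call began, along the tool's axes at that moment; what a row does not reach only later rows make up. A row lasts 1/8 s, in which the tool goes at most 62.5 mm and 10.7 degrees, less where a joint would pass 70% of its speed; a pose out of reach is approached as far as the arm can. A call with a gripper value outside its range is refused whole. "claw" is the closure, from -1 (fully open) to 1 (shut), set as the call begins (left out, the last holds). The fingers move at their own pace and stop on an object; "newtons" is the grip in N (left out, the last holds). Time passes only in rows, so rows that repeat a pose let the fingers close. It gives the time, the measured TCP pose, the force and the opening at its end, in the units of the state.
- env.get_obs(): the state, without advancing time (a new reading comes with each control period).
- capture(name): name is "side" or "top" or "wrist"; returns a dict with "img" (420x560x3 uint8, blue, green, red), "K" (3x3 intrinsics, pixels), "T" (4x4, takes a point from camera to world coordinates). Camera axes: x right, y down, z forward; pixel columns grow to the right and rows downward; lengths in m; the calibration is good to about 2 mm. A picture is of the moment at which its call begins. There is no depth.
- env.sign_off(): hands the job in, once; it reports no verdict.
The state is a dict: "time": time; "joint_pos": joint angles; "joint_velocities": joint speeds; "effort": joint torques, N m; "tool_pos": TCP position; "eef_rot": TCP orientation; "contact_force": force on the tool from outside, world axes, zero at the start; "wrist_torque": the same for the moment, N m; "opening": finger opening in m.
Only numpy, scipy, OpenCV 4.12 (cv2) and the standard library are available. Lean on these libraries where they do the work, as an engineer would, in place of code of your own. Each camera call takes 0.05 s, during which the arm holds its last target. There are 200 camera calls.

## Working session

There is one attempt and no reset: what is moved stays moved. The work goes in short steps, Python scripts to look and compute and a tool call to move; the robot and the scene stay as the last step left them, time stands still between calls to the robot, and variables do not carry over. Pictures are saved under pics/ and viewed, about 12 in all and at most 16, crops included, and the job is handed in when it is done.

Besides the shell and the picture viewer there is one more tool, called after "Request:" by a JSON object that holds its "op" and its "data", one argument or row to a line. servo_tool: Moves the arm, as the interface text tells. Its arguments: {"type":"object","properties":{"moves":{"type":"array"},"claw":{"type":"number"},"newtons":{"type":"number"}},"required":["moves"]}

```bash
mkdir -p pics; ls; python3 - <<'E'
from station import env,capture
import cv2,numpy as np
o=env.get_obs()
for k,v in o.items(): print(k,np.round(v,3).tolist())
for n in ("top","side"):
    c=capture(n); cv2.imwrite(f"pics/{n}0.png",c["img"]); print(n,c["K"].tolist(),np.round(c["T"],4).tolist())
E
```

```text
pics
time 0.0
joint_pos [1.256, 0.213, -0.035, 1.323, 0.0, 1.571]
joint_velocities [0.001, -0.001, -0.0, -0.0, -0.001, -0.0]
effort [0.001, -68.616, 48.712, 0.018, 0.0, 0.0]
tool_pos [0.155, 0.475, 0.25]
eef_rot [[0.31, 0.951, -0.0], [0.951, -0.31, -0.001], [-0.001, -0.0, -1.0]]
contact_force [0.316, 0.415, -0.152]
wrist_torque [-0.048, -0.031, -0.02]
opening 0.086
top [[505.4838939787373, 0.0, 275.4664105431926], [0.0, 505.4838939787373, 203.78890150060676], [0.0, 0.0, 1.0]] [[-0.0143, -0.994, 0.1081, 0.4353], [-0.9999, 0.014, -0.0036, 0.0138], [0.0021, -0.1081, -0.9941, 1.6104], [0.0, 0.0, 0.0, 1.0]]
side [[406.51215894185583, 0.0, 277.4171711614546], [0.0, 406.51215894185583, 214.3968378453113], [0.0, 0.0, 1.0]] [[0.8818, -0.3083, 0.3569, 0.1231], [-0.4712, -0.6066, 0.6403, -0.82], [0.0191, -0.7328, -0.6801, 0.928], [0.0, 0.0, 0.0, 1.0]]
```

View pics/top0.png

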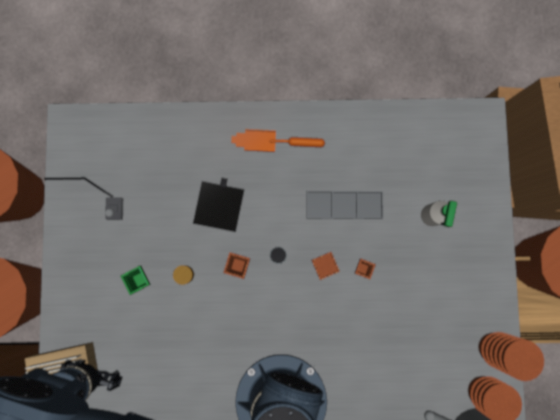

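View pics/side0.png

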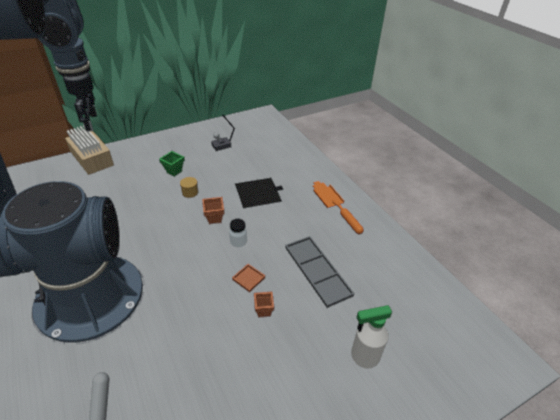

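The top view shows, from left to right: green pot decoy (135,280), tin (183,275), big pot (237,265), jar lid (278,255), saucer (325,265) and small pot (365,268). The mat is at (219,206), left of the tray (344,205), so the jar goes in the left (+y) compartment.

```bash
cat > h.py <<'E'
import cv2,numpy as np
from station import env,capture
def p2w(c,uv,z):
    T=c["T"]; uv=np.atleast_2d(uv).astype(float)
    d=np.c_[uv,np.ones(len(uv))]@np.linalg.inv(c["K"]).T@T[:3,:3].T
    return (T[:3,3]+d*((z-T[2,3])/d[:,2:]))[:,:2]
def w2p(c,p):
    T=c["T"]; q=(np.atleast_2d(p)-T[:3,3])@T[:3,:3]@c["K"].T
    return q[:,:2]/q[:,2:]
def masks(img):
    hsv=cv2.cvtColor(img,cv2.COLOR_BGR2HSV)
    return hsv
def rect(c,m,z):
    """largest blob: world min-area rectangle at height z"""
    cs=max(cv2.findContours(m.astype(np.uint8),cv2.RETR_EXTERNAL,cv2.CHAIN_APPROX_NONE)[0],key=cv2.contourArea)
    w=p2w(c,cs[:,0],z)*1000
    (x,y),s,a=cv2.minAreaRect(w.astype(np.float32))
    return np.round([x,y,*s,a],1)
E
python3 - <<'E'
from h import *
c=capture("top"); hsv=cv2.cvtColor(c["img"],cv2.COLOR_BGR2HSV); H,S,V=cv2.split(hsv)
boxes=dict(tin=(165,255,200,290,.05),big=(215,245,258,285,.068),jar=(266,243,290,268,.078),saucer=(305,245,345,285,.014),small=(350,252,382,285,.054),mat=(185,170,250,240,.003),tray=(295,180,392,230,.016),green=(115,260,155,300,.068))
for n,(a,b,e,f,z) in boxes.items():
    m=np.zeros(H.shape,bool)
    k=(V<70) if n in("jar","mat") else (S>90)
    if n=="tray":
        for q in ((300,205),(320,205),(307,205),(350,160)): print(q,hsv[q[1],q[0]])
        k=(V<118)
    m[b:f,a:e]=k[b:f,a:e]
    print(n,m.sum(),rect(c,m,z))
w=capture("wrist"); print(w["K"].round(1).tolist(),w["T"].round(3).tolist())
o=env.get_obs(); T=np.eye(4);T[:3,:3]=o["eef_rot"];T[:3,3]=o["tool_pos"]
print((np.linalg.inv(T)@w["T"]).round(3).tolist())
E
```

```text
tin 297 [391.5 295.4  58.3  51.5  89.2]
big 452 [417.8 129.4  64.3  64.   72.9]
jar 162 [448.    4.2  39.2  39.   89.2]
saucer 449 [ 412.9 -145.    65.3   66.9   22.2]
small 259 [ 402.2 -261.8   49.7   48.2   67.4]
mat 1861 [615.9 188.6 137.2 158.   77.9]
(300, 205) [100   6 127]
(320, 205) [102  11 112]
(307, 205) [105  14 109]
(350, 160) [100   6 127]
tray 2271 [ 603.5 -210.   248.3   92.5   89.2]
green 474 [378.3 436.3  64.4  65.3  27.4]
[[319.8, 0.0, 276.2], [0.0, 319.8, 210.3], [0.0, 0.0, 1.0]] [[0.309, 0.899, 0.31, 0.074], [0.951, -0.292, -0.102, 0.502], [-0.002, 0.326, -0.945, 0.374], [0.0, 0.0, 0.0, 1.0]]
[[1.0, 0.001, -0.001, 0.0], [-0.001, 0.945, 0.326, -0.085], [0.001, -0.326, 0.945, -0.124], [0.0, 0.0, 0.0, 1.0]]
```

```bash
cat >> h.py <<'E'
def go(x,y,z,yaw=None):
    """tool-frame shift (m) and twist (deg) to world pose in mm, deg"""
    o=env.get_obs(); R=o["eef_rot"]; p=np.array(o["tool_pos"])
    cur=np.degrees(np.arctan2(R[1,0],R[0,0]))
    tw=0 if yaw is None else (cur-yaw+180)%360-180
    print("t",round(o["time"],2),"yaw",round(cur,1),"tcp",(p*1000).round(1),"F",np.round(o["contact_force"],1),"open",round(o["opening"],4),
      "-> move",(R.T@(np.array([x,y,z])/1000-p)).round(4).tolist(),"twist",round(tw,1),"j6 now",round(o["joint_pos"][5],2))
E
python3 - <<'E'
from h import *
c=capture("top"); V=cv2.cvtColor(c["img"],cv2.COLOR_BGR2HSV)[...,2]
m=np.zeros(V.shape,np.uint8); m[170:240,185:250]=V[170:240,185:250]<70
m=cv2.morphologyEx(m,cv2.MORPH_OPEN,np.ones((13,13))); print("mat",rect(c,m,.003))
b=np.array(cv2.resize(c["img"][170:240,180:400],None,fx=3.6,fy=3.6,interpolation=cv2.INTER_CUBIC))
cv2.imwrite("pics/topz.png",b)
go(413,-145,160,22)
E
```

```text
mat [606.9 190.7 136.8 139.5  78.4]
t 0.25 yaw 72.0 tcp [154.8 475.3 250.1] F [-0.1  0.7 -0.4] open 0.085 -> move [-0.5098, 0.4376, 0.0903] twist 50.0 j6 now 1.57
```

View pics/topz.png

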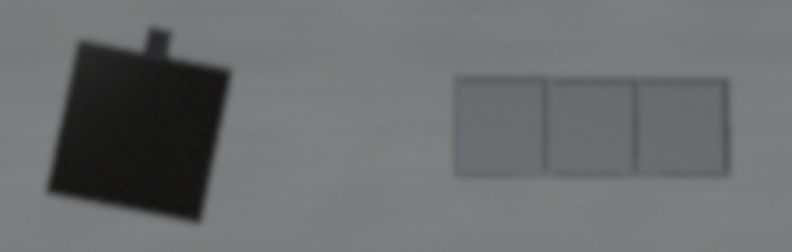

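The mat measures 137 x 140 mm at about (607,191) and its yaw is about -11.6°. The tray is 248 x 92 mm at about (603.5,-210) and nearly square to the axes. Next I go above the saucer.

Request:
{"op": "servo_tool", "data": {
  "moves": [
    {"translation": [-0.51,0.438,0.05],"twist": 50},
    {"translation": [-0.51,0.438,0.05],"twist": 50},
    {"translation": [-0.51,0.438,0.05],"twist": 50},
    {"translation": [-0.51,0.438,0.05],"twist": 50},
    {"translation": [-0.51,0.438,0.05],"twist": 50},
    {"translation": [-0.51,0.438,0.05],"twist": 50},
    {"translation": [-0.51,0.438,0.05],"twist": 50},
    {"translation": [-0.51,0.438,0.05],"twist": 50},
    {"translation": [-0.51,0.438,0.05],"twist": 50},
    {"translation": [-0.51,0.438,0.05],"twist": 50}
  ],
  "claw": -1,
  "newtons": 30
}}

```text
time: 1.5
tool_pos: [0.3859, -0.079, 0.2059]
eef_rot: [[0.928, 0.374, 0.001], [0.374, -0.928, -0.0], [0.0, 0.001, -1.0]]
contact_force: [1.8, 1.3, 0.0]
opening: 0.0857
```

```bash
python3 -c "
from h import *
go(413,-145,140,22)"
```

```text
t 1.5 yaw 21.9 tcp [385.9 -79.  205.9] F [1.8 1.3 0. ] open 0.0857 -> move [0.0005, 0.0713, 0.0659] twist -0.1 j6 now 0.99
```

Request:
{"op": "servo_tool", "data": {
  "moves": [
    {"translation": [0.0005,0.071,0.066],"twist": 0},
    {"translation": [0.0005,0.071,0.066],"twist": 0},
    {"translation": [0.0005,0.071,0.066],"twist": 0},
    {"translation": [0.0005,0.071,0.066],"twist": 0}
  ]
}}

```text
time: 2.0
tool_pos: [0.4128, -0.1443, 0.1404]
eef_rot: [[0.928, 0.374, 0.001], [0.374, -0.928, -0.0], [0.001, 0.001, -1.0]]
contact_force: [-0.3, 0.0, -0.4]
opening: 0.0853
```

```bash
python3 -c "
from h import *
c=capture('wrist'); cv2.imwrite('pics/w1.png',c['img'])
S=cv2.cvtColor(c['img'],cv2.COLOR_BGR2HSV)[...,1]
print(rect(c,S>110,.014)); go(413,-145,25,22)"
```

```text
[ 409.3 -144.    67.2   69.4   22. ]
t 2.05 yaw 22.0 tcp [ 413.  -144.1  140.7] F [-0.1  0.7  0.7] open 0.0856 -> move [-0.0005, 0.0007, 0.1157] twist -0.0 j6 now 0.85
```

View pics/w1.png

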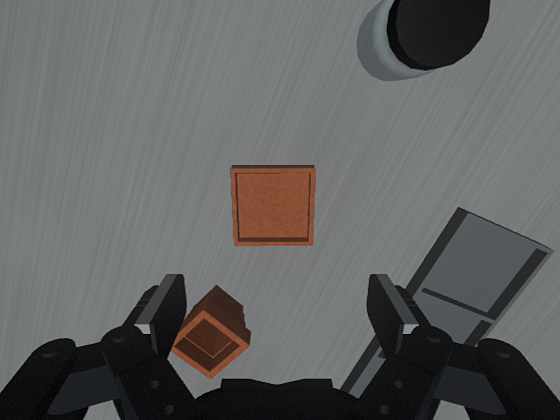

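The wrist view shows the saucer centred at about (273,205), square to the jaws, with the small pot (212,340) clear of the fingers. I descend, shifted about 3 mm along -x.

Request:
{"op": "servo_tool", "data": {
  "moves": [
    {"translation": [-0.003,0.001,0.06],"twist": 0},
    {"translation": [-0.003,0.001,0.1],"twist": 0},
    {"translation": [-0.003,0.001,0.116],"twist": 0},
    {"translation": [-0.003,0.001,0.118],"twist": 0}
  ]
}}

```text
time: 2.55
tool_pos: [0.4106, -0.1455, 0.0227]
eef_rot: [[0.927, 0.375, 0.001], [0.375, -0.927, -0.0], [0.001, 0.001, -1.0]]
contact_force: [0.2, 0.5, 0.6]
opening: 0.0852
```

```bash
python3 -c "
from h import *
c=capture('wrist'); cv2.imwrite('pics/w2.png',c['img'])
go(413,-145,15,22)"
```

```text
t 2.6 yaw 22.0 tcp [ 411.1 -145.8   23.2] F [ 0.3  0.9 -0. ] open 0.0854 -> move [0.002, -0.0, 0.0082] twist 0.0 j6 now 0.85
```

View pics/w2.png

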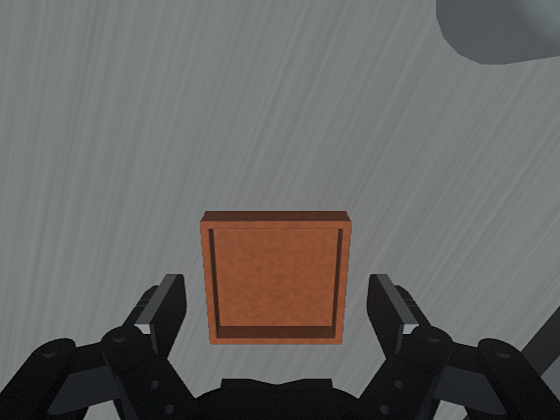

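The saucer sits centred between the open fingers (rows 212-345). The open tips appear to be only about 7 mm ahead of the TCP, so I go down to TCP z of about 14 mm.

Request:
{"op": "servo_tool", "data": {
  "moves": [
    {"translation": [0.0,0,0.009],"twist": 0},
    {"translation": [0.0,0,0.009],"twist": 0}
  ]
}}

```text
time: 2.85
tool_pos: [0.4113, -0.1457, 0.0144]
eef_rot: [[0.927, 0.375, 0.002], [0.375, -0.927, -0.001], [0.002, 0.002, -1.0]]
contact_force: [-0.5, -0.3, 0.3]
opening: 0.0855
```

Request:
{"op": "servo_tool", "data": {
  "moves": [
    {"translation": [0,0,0],"twist": 0},
    {"translation": [0,0,0],"twist": 0},
    {"translation": [0,0,0],"twist": 0},
    {"translation": [0,0,0],"twist": 0},
    {"translation": [0,0,0],"twist": 0}
  ],
  "claw": 1,
  "newtons": 35
}}

```text
time: 3.48
tool_pos: [0.4115, -0.1457, 0.0149]
eef_rot: [[0.927, 0.376, 0.003], [0.376, -0.927, -0.001], [0.002, 0.002, -1.0]]
contact_force: [-1.7, 1.5, 8.8]
opening: 0.0671
```

```bash
python3 -c "
from h import *
go(607,190.7,100,-11.6)"
```

```text
t 3.48 yaw 22.1 tcp [ 411.5 -145.7   14.9] F [-1.7  1.5  8.8] open 0.0671 -> move [0.3077, -0.2382, -0.0848] twist 33.7 j6 now 0.85
```

Request:
{"op": "servo_tool", "data": {
  "moves": [
    {"translation": [0,0,-0.06],"twist": 0},
    {"translation": [0,0,-0.115],"twist": 0},
    {"translation": [0.308,-0.238,-0.115],"twist": 33.7},
    {"translation": [0.308,-0.238,-0.115],"twist": 33.7},
    {"translation": [0.308,-0.238,-0.115],"twist": 33.7},
    {"translation": [0.308,-0.238,-0.115],"twist": 33.7},
    {"translation": [0.308,-0.238,-0.115],"twist": 33.7},
    {"translation": [0.308,-0.238,-0.115],"twist": 33.7},
    {"translation": [0.308,-0.238,-0.115],"twist": 33.7},
    {"translation": [0.308,-0.238,-0.115],"twist": 33.7}
  ]
}}

```text
time: 4.72
tool_pos: [0.6078, 0.1929, 0.1296]
eef_rot: [[0.98, -0.199, 0.003], [-0.199, -0.98, -0.001], [0.003, 0.0, -1.0]]
contact_force: [-0.1, -0.3, -1.2]
opening: 0.0668
```

```bash
python3 -c "
from h import *
c=capture('wrist'); cv2.imwrite('pics/w3.png',c['img'])
go(607,190.7,100,-11.6)"
```

```text
t 4.78 yaw -11.6 tcp [607.2 191.4 129.7] F [-0.3 -1.8 -0.2] open 0.067 -> move [-0.0002, 0.0007, 0.0297] twist 0.0 j6 now 2.08
```

View pics/w3.png

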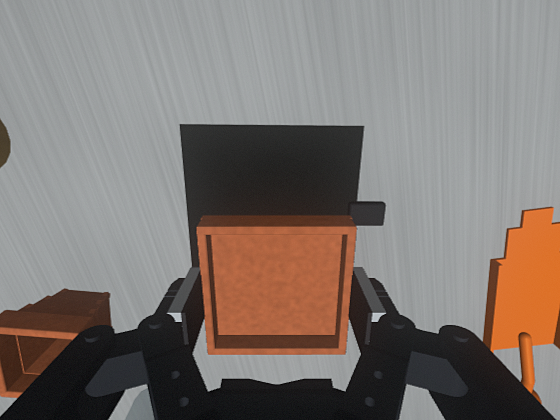

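```bash
python3 -c "
from h import *
c=capture('wrist')
a=p2w(c,[(180,125),(364,126)],.003)*1000; d=a[1]-a[0]; L=np.hypot(*d); u=d/L
print(a.round(1),L,np.degrees(np.arctan2(u[1],u[0])), 'centre',a.mean(0)+70*np.array([u[1],-u[0]]))
s=p2w(c,[(198,225),(355,225),(347,354),(208,354)],.129)*1000; print(s.round(1),s.mean(0))
go(607,190.7,18,-11.6)"
```

```text
[[548.9 271.2]
 [685.5 242.6]] 139.55969961902758 -11.833429945066996 centre [602.81350607 188.39994873]
[[581.9 232.7]
 [646.2 219.6]
 [634.2 152.9]
 [567.8 166.5]] [607.49739795 192.93090239]
t 4.83 yaw -11.6 tcp [607.  190.5 129.9] F [-0.5 -0.6 -1.6] open 0.0669 -> move [-0.0003, -0.0003, 0.1119] twist -0.0 j6 now 2.08
```

Request:
{"op": "servo_tool", "data": {
  "moves": [
    {"translation": [-0.002,0.003,0.06],"twist": 0},
    {"translation": [-0.002,0.003,0.095],"twist": 0},
    {"translation": [-0.002,0.003,0.108],"twist": 0},
    {"translation": [-0.002,0.003,0.112],"twist": 0},
    {"translation": [-0.002,0.003,0.112],"twist": 0}
  ]
}}

```text
time: 5.45
tool_pos: [0.6055, 0.1878, 0.0193]
eef_rot: [[0.979, -0.202, 0.004], [-0.202, -0.979, -0.001], [0.004, -0.0, -1.0]]
contact_force: [0.8, 0.3, -0.2]
opening: 0.0674
```

Request:
{"op": "servo_tool", "data": {
  "moves": [
    {"translation": [0,0,0],"twist": 0},
    {"translation": [0,0,0],"twist": 0},
    {"translation": [0,0,0],"twist": 0},
    {"translation": [0,0,-0.01],"twist": 0},
    {"translation": [0,0,-0.05],"twist": 0},
    {"translation": [0,0,-0.112],"twist": 0}
  ],
  "claw": -1
}}

```text
time: 6.2
tool_pos: [0.6038, 0.1875, 0.1317]
eef_rot: [[0.979, -0.202, 0.001], [-0.202, -0.979, -0.002], [0.001, 0.001, -1.0]]
contact_force: [0.8, 0.8, 0.0]
opening: 0.0854
```

```bash
python3 -c "
from h import *
c=capture('wrist'); S=cv2.cvtColor(c['img'],cv2.COLOR_BGR2HSV)[...,1]
m=S>110; m[:,:190]=0; m[:,380:]=0
print('saucer',rect(c,m,.017))
t=capture('top'); S=cv2.cvtColor(t['img'],cv2.COLOR_BGR2HSV)[...,1]; m=S>90
m[:180]=0;m[240:]=0;m[:,:185]=0;m[:,250:]=0; print(m.sum()); print('top',rect(t,m,.017)) if m.sum() else 0
go(418,129.4,130,-17.1)"
```

```text
saucer [605.  188.4  72.7  69.9  78.4]
56
top [622.7 155.2  19.   32.   89.7]
t 6.3 yaw -11.6 tcp [608.  188.9 138.9] F [ 0.7 -0.1 -0.3] open 0.0852 -> move [-0.1742, 0.0966, 0.0062] twist 5.5 j6 now 2.08
```

Request:
{"op": "servo_tool", "data": {
  "moves": [
    {"translation": [-0.174,0.097,-0.046],"twist": 5.5},
    {"translation": [-0.174,0.097,-0.046],"twist": 5.5},
    {"translation": [-0.174,0.097,-0.046],"twist": 5.5},
    {"translation": [-0.174,0.097,-0.046],"twist": 5.5},
    {"translation": [-0.174,0.097,-0.046],"twist": 5.5},
    {"translation": [-0.174,0.097,-0.046],"twist": 5.5}
  ]
}}

```text
time: 7.05
tool_pos: [0.4184, 0.1292, 0.1822]
eef_rot: [[0.956, -0.295, 0.014], [-0.295, -0.956, 0.002], [0.013, -0.006, -1.0]]
contact_force: [-0.4, 0.1, -0.1]
opening: 0.0853
```

```bash
python3 -c "
from h import *
c=capture('wrist'); S=cv2.cvtColor(c['img'],cv2.COLOR_BGR2HSV)[...,1]
cv2.imwrite('pics/w4.png',c['img'])
print('pot',rect(c,S>110,.068))
go(418,129.4,55,-17.1)"
```

```text
pot [573.8 193.2  57.   61.5  78.5]
t 7.1 yaw -17.1 tcp [418.4 129.2 181.9] F [1.2 1.  0.2] open 0.0856 -> move [-0.002, 0.0006, 0.1269] twist -0.0 j6 now 2.17
```

View pics/w4.png

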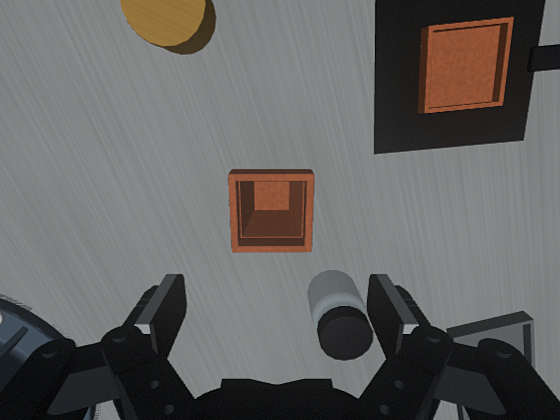

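The big pot is centred at (271,212), square to the jaws. The saucer sits on the mat and the jar (343,330) is clear. Now I descend to the collar.

Request:
{"op": "servo_tool", "data": {
  "moves": [
    {"translation": [-0.002,0,0.06],"twist": 0},
    {"translation": [-0.002,0,0.11],"twist": 0},
    {"translation": [-0.002,0,0.125],"twist": 0},
    {"translation": [-0.002,0,0.126],"twist": 0}
  ]
}}

```text
time: 7.6
tool_pos: [0.4178, 0.1299, 0.0545]
eef_rot: [[0.956, -0.295, 0.011], [-0.295, -0.956, 0.001], [0.01, -0.004, -1.0]]
contact_force: [-0.6, -0.3, 0.9]
opening: 0.0852
```

Request:
{"op": "servo_tool", "data": {
  "moves": [
    {"translation": [0,0,0],"twist": 0},
    {"translation": [0,0,0],"twist": 0},
    {"translation": [0,0,0],"twist": 0},
    {"translation": [0,0,0],"twist": 0},
    {"translation": [0,0,0],"twist": 0}
  ],
  "claw": 1,
  "newtons": 40
}}

```text
time: 8.22
tool_pos: [0.4185, 0.1301, 0.0551]
eef_rot: [[0.956, -0.295, 0.012], [-0.295, -0.956, 0.002], [0.011, -0.005, -1.0]]
contact_force: [2.6, 1.4, 6.1]
opening: 0.0654
```

```bash
python3 -c "
from h import *
go(605,188.7,130,-11.6)"
```

```text
t 8.22 yaw -17.1 tcp [418.5 130.1  55.1] F [2.6 1.4 6.1] open 0.0654 -> move [0.1617, -0.1113, -0.0725] twist -5.5 j6 now 2.17
```

Request:
{"op": "servo_tool", "data": {
  "moves": [
    {"translation": [0,0,-0.05],"twist": 0},
    {"translation": [0.162,-0.111,-0.075],"twist": -5.5},
    {"translation": [0.162,-0.111,-0.075],"twist": -5.5},
    {"translation": [0.162,-0.111,-0.075],"twist": -5.5},
    {"translation": [0.162,-0.111,-0.075],"twist": -5.5},
    {"translation": [0.162,-0.111,-0.075],"twist": -5.5},
    {"translation": [0.162,-0.111,-0.075],"twist": -5.5}
  ]
}}

```text
time: 9.1
tool_pos: [0.6037, 0.1879, 0.1322]
eef_rot: [[0.979, -0.202, 0.011], [-0.202, -0.979, 0.001], [0.01, -0.003, -1.0]]
contact_force: [-0.4, 0.0, -2.1]
opening: 0.0651
```

```bash
python3 -c "
from h import *
c=capture('wrist'); cv2.imwrite('pics/w5.png',c['img'])
go(605,188.7,62,-11.6)"
```

```text
t 9.15 yaw -11.6 tcp [603.8 188.  132.5] F [-0.2  0.2 -2.9] open 0.0651 -> move [0.0002, -0.0007, 0.0705] twist -0.0 j6 now 2.08
```

View pics/w5.png

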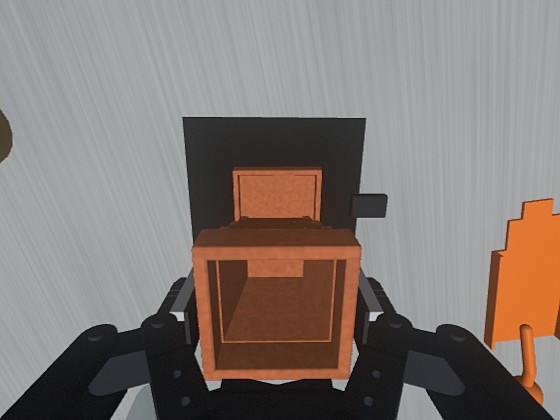

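The pot is held level, with its rim corners at about (193,247), (361,247), (352,380) and (203,380). The saucer's far rim is at (233-322,168).

```bash
python3 -c "
from h import *
c=capture('wrist')
s=p2w(c,[(193,247),(361,247),(352,380),(203,380)],.1455)*1000; print(s.round(1),s.mean(0))
a=p2w(c,[(233,168),(322,168)],.017)*1000; d=a[1]-a[0]; L=np.hypot(*d); u=d/L
print(L,np.degrees(np.arctan2(u[1],u[0])),a.mean(0)+34*np.array([u[1],-u[0]]))
go(605,188.7,62,-11.6)"
```

```text
[[578.6 225.6]
 [641.4 212.4]
 [629.8 147.6]
 [564.5 161.8]] [603.56266226 186.86585168]
67.39002062580388 -11.711705821568144 [605.90100543 189.86250385]
t 9.2 yaw -11.6 tcp [604.  188.  132.7] F [ 0.1 -0.6 -3.2] open 0.0654 -> move [0.0, -0.0006, 0.0707] twist -0.0 j6 now 2.08
```

Request:
{"op": "servo_tool", "data": {
  "moves": [
    {"translation": [0.0015,-0.003,0.03],"twist": 0},
    {"translation": [0.0015,-0.003,0.055],"twist": 0},
    {"translation": [0.0015,-0.003,0.067],"twist": 0},
    {"translation": [0.0015,-0.003,0.0705],"twist": 0},
    {"translation": [0.0015,-0.003,0.0705],"twist": 0}
  ]
}}

```text
time: 9.82
tool_pos: [0.6072, 0.1908, 0.063]
eef_rot: [[0.979, -0.202, 0.013], [-0.202, -0.979, 0.002], [0.012, -0.004, -1.0]]
contact_force: [0.2, -0.7, -2.2]
opening: 0.0654
```

Request:
{"op": "servo_tool", "data": {
  "moves": [
    {"translation": [0,0,0],"twist": 0},
    {"translation": [0,0,0],"twist": 0},
    {"translation": [0,0,0],"twist": 0},
    {"translation": [0,0,-0.02],"twist": 0},
    {"translation": [0,0,-0.08],"twist": 0},
    {"translation": [0,0,-0.12],"twist": 0}
  ],
  "claw": -1
}}

```text
time: 10.58
tool_pos: [0.606, 0.1907, 0.1857]
eef_rot: [[0.979, -0.202, 0.014], [-0.202, -0.979, 0.002], [0.014, -0.005, -1.0]]
contact_force: [0.8, -0.2, -0.1]
opening: 0.0856
```

```bash
python3 -c "
from h import *
c=capture('wrist'); cv2.imwrite('pics/w6.png',c['img'])
go(402,-261.8,180,-22.6)"
```

```text
t 10.62 yaw -11.6 tcp [607.4 191.2 190.7] F [ 0.3 -0.6  6.4] open 0.0855 -> move [-0.11, 0.4851, 0.0048] twist 11.0 j6 now 2.08
```

View pics/w6.png

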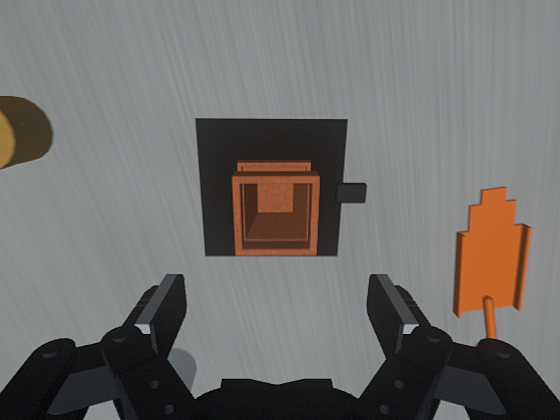

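The pot stands in the saucer, centred on the mat (276,213). Next is the small pot.

Request:
{"op": "servo_tool", "data": {
  "moves": [
    {"translation": [-0.11,0.485,0.015],"twist": 11},
    {"translation": [-0.11,0.485,0.015],"twist": 11},
    {"translation": [-0.11,0.485,0.015],"twist": 11},
    {"translation": [-0.11,0.485,0.015],"twist": 11},
    {"translation": [-0.11,0.485,0.015],"twist": 11},
    {"translation": [-0.11,0.485,0.015],"twist": 11},
    {"translation": [-0.11,0.485,0.015],"twist": 11},
    {"translation": [-0.11,0.485,0.015],"twist": 11},
    {"translation": [-0.11,0.485,0.015],"twist": 11},
    {"translation": [-0.11,0.485,0.015],"twist": 11}
  ]
}}

```text
time: 11.88
tool_pos: [0.4022, -0.2615, 0.1697]
eef_rot: [[0.922, -0.386, 0.02], [-0.386, -0.923, 0.004], [0.017, -0.012, -1.0]]
contact_force: [-0.6, 0.3, 0.1]
opening: 0.0852
```

```bash
python3 -c "
from h import *
c=capture('wrist'); S=cv2.cvtColor(c['img'],cv2.COLOR_BGR2HSV)[...,1]
cv2.imwrite('pics/w7.png',c['img'])
m=S>110; m[:110]=0; m[:,:190]=0; m[:,370:]=0
print('pot',rect(c,m,.054))
go(402.2,-261.8,46,-22.6)"
```

```text
pot [ 400.1 -260.4   53.7   49.1   67.9]
t 11.93 yaw -22.6 tcp [ 402.5 -261.   169.8] F [ 0.6 -0.8  1.1] open 0.0856 -> move [-0.0021, 0.0023, 0.1238] twist -0.0 j6 now 1.38
```

View pics/w7.png

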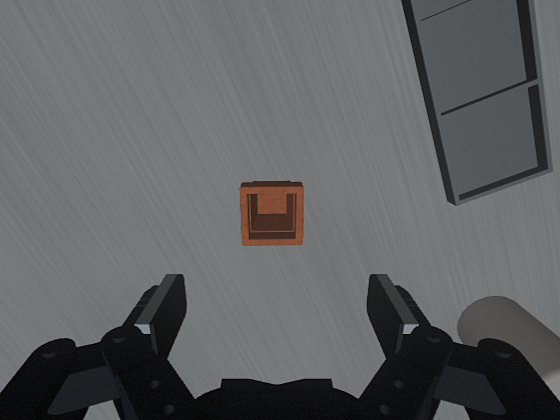

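```bash
python3 -c "
from h import *
c=capture('wrist')
a=p2w(c,[(456,205),(551,170),(403,0)],.016)*1000; print(a.round(1))
u=a[1]-a[0];L=np.hypot(*u);v=a[2]-a[0];v/=np.hypot(*v);print(L,np.degrees(np.arctan2(u[1],u[0])),np.degrees(np.arctan2(v[1],v[0]))-90,'centre',(a[0]+a[1])/2+122*v)
go(402.2,-261.8,46,-22.6)"
```

```text
[[ 555.2 -330.2]
 [ 641.3 -330.9]
 [ 553.4 -153. ]]
86.06945330260119 -0.48029931506283774 0.5969779600071519 centre [ 596.98858734 -208.58240997]
t 11.97 yaw -22.6 tcp [ 402.7 -260.7  169.8] F [0.4 0.5 0.3] open 0.0855 -> move [-0.0021, 0.0026, 0.1238] twist 0.0 j6 now 1.38
```

Request:
{"op": "servo_tool", "data": {
  "moves": [
    {"translation": [-0.002,0.001,0.06],"twist": 0},
    {"translation": [-0.002,0.001,0.105],"twist": 0},
    {"translation": [-0.002,0.001,0.122],"twist": 0},
    {"translation": [-0.002,0.001,0.124],"twist": 0}
  ]
}}

```text
time: 12.48
tool_pos: [0.4028, -0.2589, 0.0449]
eef_rot: [[0.924, -0.382, 0.018], [-0.382, -0.924, 0.005], [0.015, -0.012, -1.0]]
contact_force: [0.9, -0.5, 0.1]
opening: 0.0855
```

Request:
{"op": "servo_tool", "data": {
  "moves": [
    {"translation": [0,0,0],"twist": 0},
    {"translation": [0,0,0],"twist": 0},
    {"translation": [0,0,0],"twist": 0},
    {"translation": [0,0,0],"twist": 0},
    {"translation": [0,0,0],"twist": 0},
    {"translation": [0,0,0],"twist": 0}
  ],
  "claw": 1,
  "newtons": 35
}}

```text
time: 13.22
tool_pos: [0.4035, -0.2591, 0.0459]
eef_rot: [[0.924, -0.382, 0.02], [-0.382, -0.924, 0.005], [0.017, -0.012, -1.0]]
contact_force: [-0.1, 2.5, 6.2]
opening: 0.0495
```

```bash
python3 -c "
from h import *
go(603,-210,120,0)"
```

```text
t 13.22 yaw -22.4 tcp [ 403.5 -259.1   45.9] F [-0.1  2.5  6.2] open 0.0495 -> move [0.1668, -0.1224, -0.0698] twist -22.4 j6 now 1.38
```

Request:
{"op": "servo_tool", "data": {
  "moves": [
    {"translation": [0,0,-0.05],"twist": 0},
    {"translation": [0.164,-0.122,-0.08],"twist": -22.4},
    {"translation": [0.164,-0.122,-0.08],"twist": -22.4},
    {"translation": [0.164,-0.122,-0.08],"twist": -22.4},
    {"translation": [0.164,-0.122,-0.08],"twist": -22.4},
    {"translation": [0.164,-0.122,-0.08],"twist": -22.4},
    {"translation": [0.164,-0.122,-0.08],"twist": -22.4}
  ]
}}

```text
time: 14.1
tool_pos: [0.5991, -0.2096, 0.1302]
eef_rot: [[1.0, -0.001, 0.019], [-0.001, -1.0, 0.005], [0.019, -0.005, -1.0]]
contact_force: [0.1, -0.2, -0.3]
opening: 0.0497
```

```bash
python3 -c "
from h import *
c=capture('wrist'); cv2.imwrite('pics/w8.png',c['img'])
go(600,-209,50,0)"
```

```text
t 14.15 yaw -0.1 tcp [ 599.  -209.7  130.2] F [ 0.2 -0.8 -0.6] open 0.0495 -> move [-0.0005, -0.0003, 0.0802] twist -0.1 j6 now 1.23
```

View pics/w8.png

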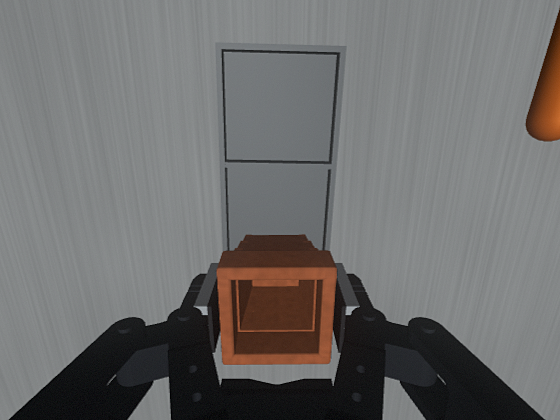

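The pot is held level over the middle compartment. The tray's +y corners are at (217,44) and (346,46), and the divider is at row 163.

```bash
python3 -c "
from h import *
c=capture('wrist')
a=p2w(c,[(217,44),(346,46),(221,163),(334,165)],.016)*1000; print(a.round(1))
u=a[1]-a[0];L=np.hypot(*u);u/=L;print(L,np.degrees(np.arctan2(u[1],u[0])),'centre',(a[0]+a[1])/2+122*np.array([u[1],-u[0]]),'from div',(a[2]+a[3])/2+40*np.array([u[1],-u[0]]))
s=p2w(c,[(218,267),(336,267),(331,363),(222,363)],.138)*1000; print(s.round(1),s.mean(0))
go(600,-209,50,0)"
```

```text
[[ 561.4  -89.2]
 [ 647.8  -90.2]
 [ 559.5 -168.9]
 [ 644.3 -170.8]]
86.40304781631903 -0.6836137027988205 centre [ 603.09744921 -211.66953631] from div [ 601.44243019 -209.8703598 ]
[[ 574.8 -189.2]
 [ 623.  -189.7]
 [ 623.7 -239.4]
 [ 573.7 -238.5]] [ 598.80300385 -214.20391446]
t 14.2 yaw -0.1 tcp [ 599.  -209.8  130.3] F [ 0.2 -0.  -1.7] open 0.0495 -> move [-0.0006, -0.0004, 0.0803] twist -0.1 j6 now 1.23
```

Request:
{"op": "servo_tool", "data": {
  "moves": [
    {"translation": [0.0015,-0.003,0.04],"twist": 0},
    {"translation": [0.0015,-0.003,0.065],"twist": 0},
    {"translation": [0.0015,-0.003,0.077],"twist": 0},
    {"translation": [0.0015,-0.003,0.08],"twist": 0},
    {"translation": [0.0015,-0.003,0.08],"twist": 0}
  ]
}}

```text
time: 14.82
tool_pos: [0.6024, -0.2067, 0.0513]
eef_rot: [[1.0, -0.002, 0.021], [-0.002, -1.0, 0.005], [0.021, -0.005, -1.0]]
contact_force: [0.8, 0.1, -1.1]
opening: 0.0495
```

Request:
{"op": "servo_tool", "data": {
  "moves": [
    {"translation": [0,0,0],"twist": 0},
    {"translation": [0,0,0],"twist": 0},
    {"translation": [0,0,0],"twist": 0},
    {"translation": [0,0,0],"twist": 0},
    {"translation": [0,0,-0.03],"twist": 0},
    {"translation": [0,0,-0.09],"twist": 0},
    {"translation": [0,0,-0.15],"twist": 0},
    {"translation": [0,0,-0.15],"twist": 0}
  ],
  "claw": -1
}}

```text
time: 15.82
tool_pos: [0.6013, -0.2081, 0.2064]
eef_rot: [[1.0, -0.002, 0.028], [-0.002, -1.0, 0.002], [0.028, -0.002, -1.0]]
contact_force: [0.2, 0.2, -1.5]
opening: 0.0858
```

```bash
python3 -c "
from h import *
go(448,4.2,200,0)"
```

```text
t 15.82 yaw -0.1 tcp [ 601.3 -208.1  206.4] F [ 0.2  0.2 -1.5] open 0.0858 -> move [-0.1538, -0.212, 0.0025] twist -0.1 j6 now 1.23
```

Request:
{"op": "servo_tool", "data": {
  "moves": [
    {"translation": [-0.154,-0.212,0.003],"twist": 0},
    {"translation": [-0.154,-0.212,0.003],"twist": 0},
    {"translation": [-0.154,-0.212,0.003],"twist": 0},
    {"translation": [-0.154,-0.212,0.003],"twist": 0},
    {"translation": [-0.154,-0.212,0.003],"twist": 0},
    {"translation": [-0.154,-0.212,0.003],"twist": 0},
    {"translation": [-0.154,-0.212,0.003],"twist": 0}
  ]
}}

```text
time: 16.7
tool_pos: [0.4485, 0.0034, 0.1994]
eef_rot: [[1.0, -0.003, 0.028], [-0.003, -1.0, 0.002], [0.028, -0.002, -1.0]]
contact_force: [0.3, -0.0, -0.2]
opening: 0.0855
```

```bash
python3 -c "
from h import *
c=capture('wrist'); cv2.imwrite('pics/w9.png',c['img'])
V=cv2.cvtColor(c['img'],cv2.COLOR_BGR2HSV)[...,2]; m=V<60; m[270:]=0; m[:120]=0; m[:,:190]=0;m[:,370:]=0
print(m.sum(),rect(c,m,.078))
go(448,4.2,40,0)"
```

```text
2695 [444.6   5.4  50.4  46.2  87.7]
t 16.75 yaw -0.2 tcp [448.5   3.3 199.3] F [-0.4 -0.8  0.7] open 0.0856 -> move [-0.0049, -0.0006, 0.1592] twist -0.2 j6 now 1.58
```

View pics/w9.png

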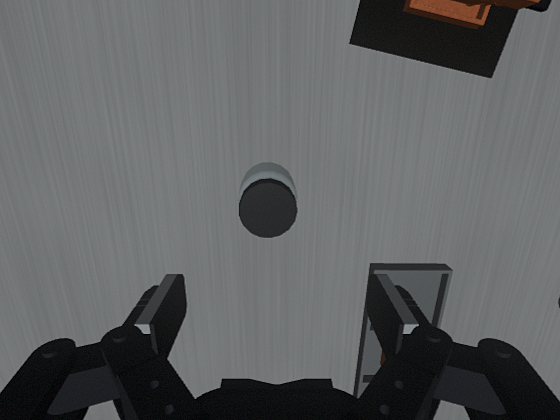

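The jar's lid is at (268,208) and upright, and nothing is near it. Now I descend to 40 mm and grip.

Request:
{"op": "servo_tool", "data": {
  "moves": [
    {"translation": [-0.006,-0.001,0.06],"twist": 0},
    {"translation": [-0.006,-0.001,0.115],"twist": 0},
    {"translation": [-0.006,-0.001,0.15],"twist": 0},
    {"translation": [-0.006,-0.001,0.159],"twist": 0},
    {"translation": [-0.006,-0.001,0.159],"twist": 0}
  ]
}}

```text
time: 17.38
tool_pos: [0.4474, 0.0042, 0.0405]
eef_rot: [[1.0, -0.004, 0.028], [-0.004, -1.0, 0.002], [0.028, -0.002, -1.0]]
contact_force: [0.6, 0.2, 1.4]
opening: 0.0854
```

Request:
{"op": "servo_tool", "data": {
  "moves": [
    {"translation": [0,0,0],"twist": 0},
    {"translation": [0,0,0],"twist": 0},
    {"translation": [0,0,0],"twist": 0},
    {"translation": [0,0,0],"twist": 0},
    {"translation": [0,0,0],"twist": 0},
    {"translation": [0,0,0],"twist": 0}
  ],
  "claw": 1,
  "newtons": 40
}}

```text
time: 18.12
tool_pos: [0.4482, 0.0041, 0.0419]
eef_rot: [[1.0, -0.004, 0.03], [-0.004, -1.0, 0.001], [0.03, -0.002, -1.0]]
contact_force: [-4.7, -0.6, 16.1]
opening: 0.0525
```

```bash
python3 -c "
from h import *
go(603,-130,150,-0.2)"
```

```text
t 18.12 yaw -0.2 tcp [448.2   4.1  41.9] F [-4.7 -0.6 16.1] open 0.0525 -> move [0.1585, 0.1334, -0.1036] twist -0.0 j6 now 1.58
```

Request:
{"op": "servo_tool", "data": {
  "moves": [
    {"translation": [0,0,-0.05],"twist": 0},
    {"translation": [0.03,0.03,-0.094],"twist": 0},
    {"translation": [0.07,0.065,-0.094],"twist": 0},
    {"translation": [0.11,0.1,-0.094],"twist": 0},
    {"translation": [0.145,0.125,-0.094],"twist": 0},
    {"translation": [0.157,0.133,-0.094],"twist": 0},
    {"translation": [0.157,0.133,-0.094],"twist": 0},
    {"translation": [0.157,0.133,-0.094],"twist": 0}
  ]
}}

```text
time: 19.12
tool_pos: [0.6013, -0.1292, 0.1406]
eef_rot: [[1.0, -0.003, 0.03], [-0.003, -1.0, 0.002], [0.03, -0.002, -1.0]]
contact_force: [-0.5, -0.7, -2.2]
opening: 0.0526
```

```bash
python3 -c "
from h import *
c=capture('wrist'); cv2.imwrite('pics/w10.png',c['img'])
s=capture('side')['img'][180:320,180:400]; cv2.imwrite('pics/s10.png',cv2.resize(s,None,fx=3,fy=3,interpolation=cv2.INTER_CUBIC))
go(602,-130.5,47,-0.2)"
```

```text
t 19.23 yaw -0.2 tcp [ 601.3 -129.1  140.7] F [ 0.3 -0.5 -1.7] open 0.0522 -> move [-0.0021, 0.0016, 0.0937] twist 0.0 j6 now 1.36
```

View pics/w10.png

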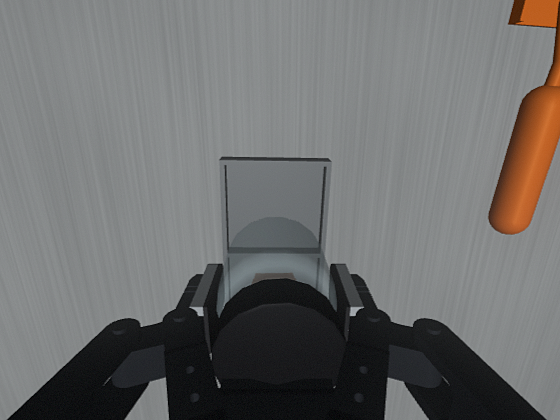

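The tray's end edge is at row 159 (columns 220-331), and the jar hangs centred between those columns.

```bash
python3 -c "
from h import *
c=capture('wrist')
a=p2w(c,[(220,159),(331,159)],.016)*1000; print(a.round(1))
print('comp',(a[0]+a[1])/2-[0,42], np.hypot(*(a[1]-a[0])))
go(602,-130.5,47,-0.2)"
```

```text
[[561.1 -87.3]
 [647.6 -88. ]]
comp [ 604.32610499 -129.6597165 ] 86.47338693451726
t 19.27 yaw -0.2 tcp [ 601.4 -129.1  140.7] F [ 0.7  0.4 -1.9] open 0.0525 -> move [-0.0022, 0.0015, 0.0937] twist 0.0 j6 now 1.36
```

Request:
{"op": "servo_tool", "data": {
  "moves": [
    {"translation": [-0.001,0.001,0.04],"twist": 0},
    {"translation": [-0.001,0.001,0.07],"twist": 0},
    {"translation": [-0.001,0.001,0.087],"twist": 0},
    {"translation": [-0.001,0.001,0.0935],"twist": 0},
    {"translation": [-0.001,0.001,0.094],"twist": 0},
    {"translation": [-0.001,0.001,0.094],"twist": 0}
  ]
}}

```text
time: 20.02
tool_pos: [0.6038, -0.1301, 0.0478]
eef_rot: [[0.999, -0.003, 0.031], [-0.003, -1.0, 0.001], [0.031, -0.001, -1.0]]
contact_force: [-1.0, -0.1, -1.4]
opening: 0.0526
```

Request:
{"op": "servo_tool", "data": {
  "moves": [
    {"translation": [0,0,0],"twist": 0},
    {"translation": [0,0,0],"twist": 0},
    {"translation": [0,0,0],"twist": 0},
    {"translation": [0,0,0],"twist": 0},
    {"translation": [0,0,0],"twist": 0},
    {"translation": [0,0,-0.04],"twist": 0},
    {"translation": [0,0,-0.1],"twist": 0},
    {"translation": [0,0,-0.15],"twist": 0},
    {"translation": [0,0,-0.15],"twist": 0},
    {"translation": [0,0,-0.15],"twist": 0}
  ],
  "claw": -1
}}

```text
time: 21.28
tool_pos: [0.599, -0.1302, 0.1973]
eef_rot: [[1.0, -0.003, 0.031], [-0.003, -1.0, 0.001], [0.031, -0.001, -1.0]]
contact_force: [-0.0, -0.0, -0.6]
opening: 0.0855
```

```bash
python3 -c "
from h import *
c=capture('wrist'); cv2.imwrite('pics/w11.png',c['img'])
V=cv2.cvtColor(c['img'],cv2.COLOR_BGR2HSV)[...,2]; m=V<60; m[270:]=0; m[:,:190]=0;m[:,370:]=0
m=cv2.morphologyEx(m.astype(np.uint8),cv2.MORPH_OPEN,np.ones((9,9)))
print(m.sum(),rect(c,m,.082))
go(392,295.4,170,0)"
```

```text
2921 [ 603.6 -128.8   49.5   46.2   89.1]
t 21.32 yaw -0.2 tcp [ 598.6 -130.1  196.6] F [-0.5  0.5 -0.6] open 0.0854 -> move [-0.2087, -0.4248, 0.021] twist -0.2 j6 now 1.36
```

Request:
{"op": "servo_tool", "data": {
  "moves": [
    {"translation": [-0.209,-0.425,0.016],"twist": 0},
    {"translation": [-0.209,-0.425,0.016],"twist": 0},
    {"translation": [-0.209,-0.425,0.016],"twist": 0},
    {"translation": [-0.209,-0.425,0.016],"twist": 0},
    {"translation": [-0.209,-0.425,0.016],"twist": 0},
    {"translation": [-0.209,-0.425,0.016],"twist": 0},
    {"translation": [-0.209,-0.425,0.016],"twist": 0},
    {"translation": [-0.209,-0.425,0.016],"twist": 0},
    {"translation": [-0.209,-0.425,0.016],"twist": 0},
    {"translation": [-0.209,-0.425,0.016],"twist": 0}
  ]
}}

```text
time: 22.58
tool_pos: [0.3912, 0.295, 0.1742]
eef_rot: [[1.0, -0.003, 0.029], [-0.003, -1.0, 0.0], [0.029, -0.0, -1.0]]
contact_force: [0.2, -0.7, 0.2]
opening: 0.085
```

```bash
python3 -c "
from h import *
c=capture('wrist'); cv2.imwrite('pics/w12.png',c['img'])
S=cv2.cvtColor(c['img'],cv2.COLOR_BGR2HSV)[...,1]; m=S>110; m[270:]=0; m[:,:190]=0;m[:,370:]=0;m[:100]=0
print(m.sum(),rect(c,m,.05))
go(392,295.4,42,0)"
```

```text
4231 [387.5 300.1  58.5  64.5  29.9]
t 22.62 yaw -0.2 tcp [391.6 294.7 174.4] F [ 0.3 -0.4 -0.1] open 0.0853 -> move [-0.0034, -0.0006, 0.1324] twist -0.2 j6 now 2.23
```

View pics/w12.png

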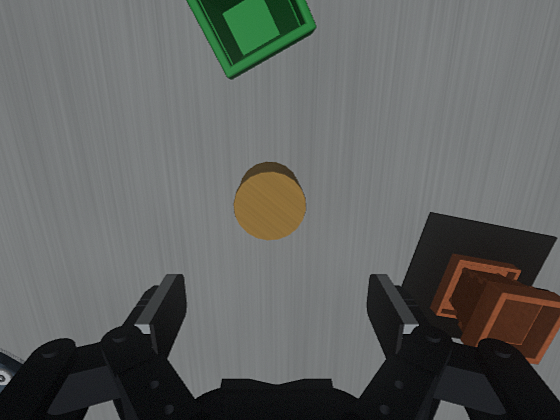

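The tin's lid is at (270,206), 72 px across. The big pot is standing in the saucer at the right, and the green decoy is clear.

```bash
python3 -c "
from h import *
c=capture('wrist'); a=p2w(c,[(270,206),(234,206),(306,206)],.05)*1000; print(a)
go(a[0][0]+1.5,a[0][1],42,0)"
```

```text
[[389.63215415 297.60984095]
 [360.33356414 297.97055751]
 [419.12533565 297.24672864]]
t 22.68 yaw -0.2 tcp [391.8 294.6 174.6] F [ 0.4 -0.5 -0.1] open 0.0856 -> move [-0.0046, -0.0028, 0.1326] twist -0.2 j6 now 2.23
```

Request:
{"op": "servo_tool", "data": {
  "moves": [
    {"translation": [-0.0045,-0.002,0.06],"twist": 0},
    {"translation": [-0.0045,-0.002,0.105],"twist": 0},
    {"translation": [-0.0045,-0.002,0.13],"twist": 0},
    {"translation": [-0.0045,-0.002,0.1325],"twist": 0},
    {"translation": [-0.0045,-0.002,0.1325],"twist": 0}
  ]
}}

```text
time: 23.3
tool_pos: [0.3918, 0.2966, 0.0429]
eef_rot: [[1.0, -0.005, 0.03], [-0.005, -1.0, 0.001], [0.03, -0.001, -1.0]]
contact_force: [0.9, 0.6, 0.3]
opening: 0.0854
```

Request:
{"op": "servo_tool", "data": {
  "moves": [
    {"translation": [0,0,0],"twist": 0},
    {"translation": [0,0,0],"twist": 0},
    {"translation": [0,0,0],"twist": 0},
    {"translation": [0,0,0],"twist": 0},
    {"translation": [0,0,0],"twist": 0},
    {"translation": [0,0,0],"twist": 0}
  ],
  "claw": 1,
  "newtons": 35
}}

```text
time: 24.05
tool_pos: [0.3926, 0.297, 0.0443]
eef_rot: [[0.999, -0.005, 0.032], [-0.005, -1.0, 0.002], [0.032, -0.003, -0.999]]
contact_force: [-3.0, -2.6, 13.3]
opening: 0.0589
```

Request:
{"op": "servo_tool", "data": {
  "moves": [
    {"translation": [0,0,-0.06],"twist": 0},
    {"translation": [0,0,-0.12],"twist": 0},
    {"translation": [0,0,-0.13],"twist": 0},
    {"translation": [0,0,-0.13],"twist": 0}
  ]
}}

```text
time: 24.55
tool_pos: [0.3887, 0.297, 0.1748]
eef_rot: [[0.999, -0.005, 0.033], [-0.005, -1.0, 0.003], [0.033, -0.004, -0.999]]
contact_force: [0.6, 0.2, -1.5]
opening: 0.0585
```

```bash
python3 -c "
from h import *
go(603,-290,170,0)"
```

```text
t 24.55 yaw -0.3 tcp [388.7 297.  174.8] F [ 0.6  0.2 -1.5] open 0.0585 -> move [0.2171, 0.5859, 0.01] twist -0.3 j6 now 2.24
```

Request:
{"op": "servo_tool", "data": {
  "moves": [
    {"translation": [0.217,0.586,0.01],"twist": 0},
    {"translation": [0.217,0.586,0.01],"twist": 0},
    {"translation": [0.217,0.586,0.01],"twist": 0},
    {"translation": [0.217,0.586,0.01],"twist": 0},
    {"translation": [0.217,0.586,0.01],"twist": 0},
    {"translation": [0.217,0.586,0.01],"twist": 0},
    {"translation": [0.217,0.586,0.01],"twist": 0},
    {"translation": [0.217,0.586,0.01],"twist": 0},
    {"translation": [0.217,0.586,0.01],"twist": 0},
    {"translation": [0.217,0.586,0.01],"twist": 0}
  ]
}}

```text
time: 25.8
tool_pos: [0.6026, -0.2919, 0.1677]
eef_rot: [[1.0, -0.005, 0.031], [-0.005, -1.0, 0.005], [0.031, -0.005, -1.0]]
contact_force: [1.2, 0.3, -0.6]
opening: 0.0587
```

Request:
{"op": "servo_tool", "data": {
  "moves": [
    {"translation": [0,0,0],"twist": 0}
  ]
}}

```text
time: 25.92
tool_pos: [0.6022, -0.2954, 0.1642]
eef_rot: [[1.0, -0.009, 0.028], [-0.009, -1.0, 0.005], [0.028, -0.006, -1.0]]
contact_force: [-1.0, 1.3, -1.7]
opening: 0.0588
```

```bash
python3 -c "
from h import *
go(603.5,-290.5,50,0)"
```

```text
t 25.93 yaw -0.5 tcp [ 602.2 -295.4  164.2] F [-1.   1.3 -1.7] open 0.0588 -> move [-0.0019, -0.0043, 0.1142] twist -0.5 j6 now 1.12
```

Request:
{"op": "servo_tool", "data": {
  "moves": [
    {"translation": [-0.002,-0.0043,0.05],"twist": -0.5},
    {"translation": [-0.002,-0.0043,0.08],"twist": -0.5},
    {"translation": [-0.002,-0.0043,0.08],"twist": -0.5},
    {"translation": [-0.002,-0.0043,0.08],"twist": -0.5}
  ]
}}

```text
time: 26.42
tool_pos: [0.6027, -0.2904, 0.0851]
eef_rot: [[1.0, 0.0, 0.028], [-0.0, -1.0, 0.005], [0.028, -0.005, -1.0]]
contact_force: [0.6, 0.3, 0.0]
opening: 0.0586
```

```bash
python3 -c "
from h import *
go(603,-290.5,49,0)"
```

```text
t 26.43 yaw -0.0 tcp [ 602.7 -290.4   85.1] F [0.6 0.3 0. ] open 0.0586 -> move [-0.0007, 0.0003, 0.0361] twist -0.0 j6 now 1.11
```

Request:
{"op": "servo_tool", "data": {
  "moves": [
    {"translation": [-0.001,0,0.02],"twist": 0},
    {"translation": [-0.001,0,0.032],"twist": 0},
    {"translation": [-0.001,0,0.0362],"twist": 0},
    {"translation": [-0.001,0,0.0362],"twist": 0},
    {"translation": [-0.001,0,0.0362],"twist": 0}
  ]
}}

```text
time: 27.05
tool_pos: [0.6031, -0.2904, 0.0495]
eef_rot: [[1.0, 0.0, 0.029], [-0.0, -1.0, 0.005], [0.029, -0.005, -1.0]]
contact_force: [0.0, 0.5, -0.8]
opening: 0.0584
```

Request:
{"op": "servo_tool", "data": {
  "moves": [
    {"translation": [0,0,0],"twist": 0},
    {"translation": [0,0,0],"twist": 0},
    {"translation": [0,0,0],"twist": 0},
    {"translation": [0,0,0],"twist": 0},
    {"translation": [0,0,0],"twist": 0},
    {"translation": [0,0,-0.04],"twist": 0},
    {"translation": [0,0,-0.1],"twist": 0},
    {"translation": [0,0,-0.15],"twist": 0},
    {"translation": [0,0,-0.2],"twist": 0},
    {"translation": [0,0,-0.2],"twist": 0}
  ],
  "claw": -1
}}

```text
time: 28.3
tool_pos: [0.5986, -0.2921, 0.2538]
eef_rot: [[0.999, 0.0, 0.035], [-0.0, -1.0, 0.002], [0.035, -0.002, -0.999]]
contact_force: [0.6, -0.1, -1.3]
opening: 0.0854
```

Request:
{"op": "servo_tool", "data": {
  "moves": [
    {"translation": [-0.2,0,-0.05],"twist": 0},
    {"translation": [-0.2,0,-0.05],"twist": 0},
    {"translation": [-0.2,0,-0.05],"twist": 0},
    {"translation": [-0.2,0,-0.05],"twist": 0},
    {"translation": [-0.2,0,-0.05],"twist": 0}
  ]
}}

```text
time: 28.92
tool_pos: [0.3965, -0.2924, 0.2969]
eef_rot: [[0.999, -0.001, 0.036], [-0.001, -1.0, 0.001], [0.036, -0.002, -0.999]]
contact_force: [-0.2, -0.7, -0.5]
opening: 0.0855
```

```bash
python3 -c "
from h import *
c=capture('top'); s=capture('side')
a=cv2.resize(c['img'][120:245,180:400],None,fx=3.6,fy=3.6,interpolation=cv2.INTER_CUBIC)
cv2.imwrite('pics/f1.png',a)
cv2.imwrite('pics/f2.png',cv2.resize(s['img'][130:370,200:420],None,fx=2.45,fy=2.45,interpolation=cv2.INTER_CUBIC))
H,S,V=cv2.split(cv2.cvtColor(c['img'],cv2.COLOR_BGR2HSV))
for n,k,(x0,y0,x1,y1),z in (('big',S>90,(195,180,245,232),.075),('small',S>90,(331,190,357,222),.058),('tin',S>90,(356,190,384,222),.054),('jar',V<70,(305,190,332,222),.082)):
    m=np.zeros(V.shape,bool); m[y0:y1,x0:x1]=k[y0:y1,x0:x1]; print(n,m.sum(),rect(c,m,z) if m.sum() else '')
go(0,0,0)"
```

```text
big 699 [604.7 185.7  83.5  81.1  78.5]
small 255 [ 605.  -211.5   46.4   47.3   88.4]
tin 306 [ 602.9 -288.    56.6   62.2   43.7]
jar 168 [ 606.6 -130.5   42.7   39.8   89.2]
t 29.02 yaw 0.0 tcp [ 397.7 -292.3  296. ] F [-0.5  0.5 -0.6] open 0.0854 -> move [-0.4078, -0.2916, 0.2827] twist 0 j6 now 0.92
```

View pics/f1.png

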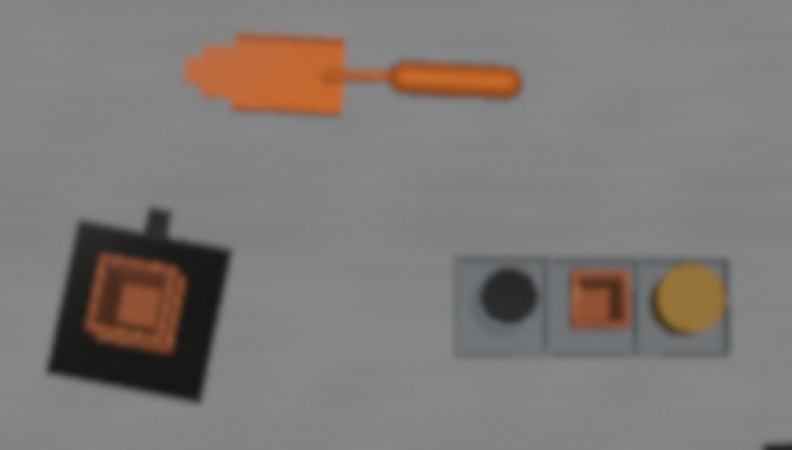

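View pics/f2.png

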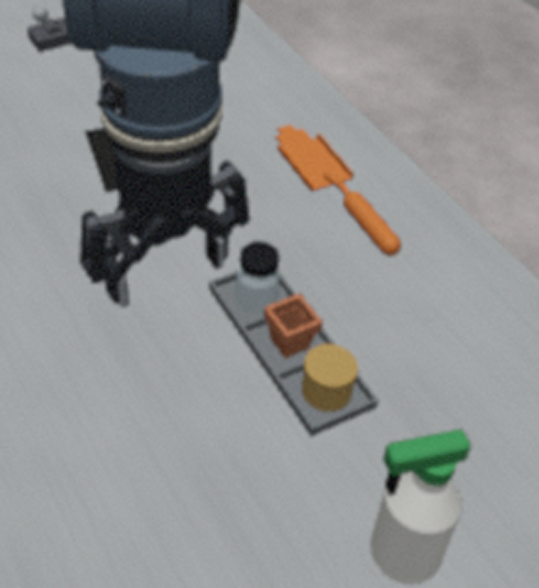

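The top and side views show everything in place and upright: the pot in the saucer at mid-mat, then jar, small pot and tin in tray order from the mat side. The trowel and sprayer are undisturbed and the gripper is clear, so I hand it in.

```bash
python3 -c "
from station import env
print(env.sign_off())"
```

```text
the job is handed in; nothing more can be done
None
```

The sowing station is laid out as asked, and I handed it in at about 29 s. I put the saucer on the mat first, then stood the larger pot in it. After that the small pot went in the middle compartment, the jar in the end nearest the mat, and the tin in the other end.

- **Mat:** The wrist camera put the saucer within about 2 mm of the mat's centre. The close picture after release showed the pot in it and level. The saucer and pot merge in the top view, so I did not measure their fit separately at the end.
- **Tray:** The final pictures show the small pot, jar and tin upright, within about 3–4 mm of their compartment centres.
- **Jar:** It stayed upright throughout.
- **Bystanders:** The trowel and spray bottle looked untouched. I did not go near the toggle switch, but I did not check it in the last pictures.
- **Camera disagreement:** The top and wrist cameras differed by 2–6 mm in places (mat, tray, jar), so I used values between the two.
- **Tool tilt:** The tool tilted by up to about 2° during the work. I saw no effect on the placings.
- **Forces:** The force readings I took stayed under 20 N.

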